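# Switch on the kitchen scale, zero the cup and start the timer

## Robot

A 7-joint arm with a two-finger parallel gripper is mounted at the origin on a cart in front of the work surface, level with it; the furniture and walls round the work are solid. World frame = base frame: x ahead of the robot, y to its left, z up, the work surface at z = 0. Lengths are in m, angles in rad, forces in N, time in s.
With the tool pointing down it reaches from about 0.425 to 0.925 m from the base axis. Payload 6.8 kg.
Tool frame: the origin (TCP) lies midway between the tips of the shut fingers; the grasp point (between the pads) lies r.grip_point_offset behind it (r.grip_point_offset is the distance from the TCP to the grasp point, in m); z points along the fingers, y is the line along which they close (so a half turn about z gives the same grasp; the last joint's range is limited). The gripper opens to 85 mm and grips with 20 to 120 N. Pads are 22 mm wide; open, the fingers measure 114 mm over their backs; the gripper's body (76 mm by 85 mm) begins 54 mm behind the grasp point. The pads swing forward as they close: fully open they stand 13 mm farther back than shut.
Start: joints at [-1.304, 0.477, 0.022, 1.555, -0.011, 1.109, -0.083], TCP at [0.247, 0.628, 0.231] pointing down, gripper open.
Joint ranges: [-2.96, 2.96], [-0.34, 2.1], [-1.41, 1.46], [0.24, 2.44], [-1.37, 4.51], [0.17, 1.92], [-2.96, 2.96]. Speed limits (rad/s): [2.39, 2.39, 3.14, 3.14, 3.14, 3.14, 3.14].

## Interface

Orientations are given as a rotation vector (axis times angle).
In Python, from bench import r gives the robot as it stands. The module is installed in compiled form; this text tells all that it offers.
- The arm moves only by the shell command python3 -m crank 'ROWS' [FORCE]. ROWS is JSON, a list of rows, each a list of 5 numbers: the shift along the world's x, y, z in units of 200 mm (1.0 is 200 mm), then the turn about the world's z in units of 45 degrees (1.0 is 45 degrees), then the opening, from -1 (shut) to 1 (fully open). In form: [[dx, dy, dz, turn, jaw], ...]. A call has 1 to 8 rows; each row shifts and turns the commanded pose from where the row before left it; what a row does not reach is not made up. A row lasts 1/12 s, in which the tool goes at most 41.7 mm and 7.16 degrees, less where a joint would pass 70% of its speed; a pose out of reach is approached as far as the arm can. A call with a number of a shift or a turn outside -1 to 1 is refused whole. A call with a gripper value outside its range is refused whole. The fingers move at their own pace and stop on an object; FORCE is the grip in N (left out, the last holds). Time passes only in rows, so rows that do not move let the fingers close. It gives the time, the measured TCP pose, the force, the opening and the grip force at its end, in the units of the state.
- r.get_obs(): the state, without advancing time (a new reading comes with each control period).
- r.grab_frame(name): name is "scene" or "top" or "wrist"; returns the picture (384x512x3 uint8, blue, green, red); there is no depth.
- r.camera_model(name): a dict with "fx", "fy", "cx", "cy" (pixels), "R" (3x3) and "t" (3): a world point X has camera coordinates R X + t. Camera axes: x right, y down, z forward; pixel columns grow to the right and rows downward; lengths in m; the calibration is good to about 2 mm. A picture is of the moment at which its call begins: read the wrist's pose just before it. camera_model takes no time and is no camera call; for the wrist camera it gives the pose at the moment of the call.
- r.hand_in(): hands the job in; it is judged then, once.
The state is a dict: "clock": time; "joints": joint angles; "qvel": joint speeds; "tau": joint torques, N m; "tcp_pos": TCP position; "orientation": TCP orientation; "contact_force": force on the tool from outside, world axes, zero at the start; "moment": the same for the moment, N m; "grip_width": finger opening in m; "gripper_force": force on a finger pad.
Only numpy, scipy, OpenCV 4.12 (cv2) and the standard library are available. Lean on these libraries where they do the work, as an engineer would, in place of code of your own. Each camera call takes 0.05 s, during which the arm holds its last target. There are 200 camera calls.

## Task

Get the white kitchen scale ready for a timed brew in the cup standing on it, with the fingertips only: press the raised left end of the rocker switch until it lies down and the scale is on, then press the long zero key to take off the weight of the cup, then press the round timer key at the right end. Press lightly, let one key come up before pressing the next, and keep off the small square units key, the steel weighing plate and the cup. Do not push the scale or the other things about; nothing is to be picked up, and the hand ends clear with the scale switched on and the cup still on its plate.

Things in the scene. Friction and masses are not known exactly. Their poses are not given: they have to be found in the camera images.
- scale: loose white kitchen scale, about 1.4 kg, 210 (x) x 180 (y) mm; origin under its middle. Its -x end faces the robot and bears a black control strip with a display, top 24 mm over the worktop, which may be touched. Controls in one row at own x = -80 mm, from left (+y) to right: rocker switch (middle y = +56), square units key (+10), long zero key (-30), round timer key (-70)
- switch_raised_end (a point): middle of the left half of the white rocker's top, 12 mm left of the rocker's middle; 32 mm over the worktop when off, 27.5 when that half is level. The rocker is 18 (scale's x) x 40 mm (y), its top a shallow V: off, the right half is level and the left half slopes up to its end. Press the left half down till it lies level, keeping off the right half, which then rises
- power_switch (a joint): angle of the rocker switch: 0 off (left end raised), 0.34 rad on with the left half level, hard stop at 0.42; counts as on above 0.25. It stays where it is left and takes 1 to 3 N at this end
- key_zero_top (a point): middle of the top of the long zero key, 14 (own x) x 32 mm (own y), 30 mm over the worktop when up
- key_zero (a joint): travel of the zero key: 0 up, 0.005 m fully down, springs back by itself; needs 1.3 N to start, 4 N at 2.5 mm, from which it counts as pressed, and 7 N to bottom
- key_timer_top (a point): middle of the top of the round timer key, 18 mm across, 30 mm over the worktop when up; right-hand end of the row, marked with one triangle
- key_timer (a joint): travel of the timer key, 0 up to 0.005 m down, same spring as the zero key, counts as pressed from 0.0025
- key_units_top (a point): middle of the top of the square units key, 14 x 14 mm, 30 mm over the worktop; stands between the switch and the zero key, to be left alone
- key_units (a joint): travel of the units key, 0 up to 0.005 m down; must stay up
- weigh_plate: steel weighing plate fixed on the scale behind the strip, 130 x 168 x 6 mm, spanning own x = -30 to +100 mm of the scale, top 31 mm over the worktop; origin under its middle. Not to be touched
- cup: loose white cup, 58 mm across, 49 mm high, 82 mm long with its handle, upright on the weighing plate, rim 80 mm over the worktop; origin at its foot, 10 mm from the bowl's axis towards the handle, which points along its own -y
- teaspoon: loose teaspoon, 132 mm, lying left of the scale; origin on its underside
- pod_jar: loose glass jar with a bamboo lid, 85 mm across, 138 mm high, standing right of the scale's rear half; origin under its middle
- coffee_pod: loose brown coffee pod, 52 mm across, 25 mm high, standing right of the scale near the control strip; origin under its middle

How it is judged:
On the way, in this order (a step that is already met when the one before it is completed fails the run):
1. the rocker switch is pressed over to on, the keys still up (value of joint power_switch above 0.25 rad and value of joint each of key_zero, key_timer below 0.001 m), for 0.05 s.
2. then the zero key is pressed, alone (value of joint key_zero above 0.0025 m and value of joint key_timer below 0.001 m and value of joint power_switch above 0.25 rad), for 0.05 s.
3. then, with the zero key up again, the timer key is pressed (value of joint key_timer above 0.0025 m and value of joint key_zero below 0.001 m and value of joint power_switch above 0.25 rad), for 0.05 s.
At the end, for the whole second after the job is handed in: The switch is on (above 0.25 rad), all three keys are up (within 1 mm), the cup stands upright on the weighing plate, and cup and scale are at rest within 15 mm of where they began (all of step 1 and value of joint key_units below 0.001 m and contact force between cup and weigh_plate above 0.2 N and angle between cup's own z axis and vertical below 0.1 rad and distance of each of cup, scale from where it was at the start of the episode below 0.015 m and linear speed of each of cup, scale below 0.02 m/s); the robot touches nothing.
It fails at once if the units key is pressed (1.5 mm) (value of joint key_units above 0.0015 m).
It fails at once if the zero or timer key is pressed (2 mm) while the scale is off (value of joint power_switch below 0.22 rad and value of joint any of key_zero, key_timer above 0.002 m).
It fails at once if the robot leans on the weighing plate or pushes the cup (over 1 N) (contact force between any of the fingers, the arm and weigh_plate above 1 N or contact force between any of the fingers, the arm and cup above 1 N).
It fails at once if the scale is pressed hard (over 30 N) (contact force between any of the fingers, the arm and scale above 30 N).
It fails at once if the scale, the cup, the teaspoon, the jar or the coffee pod is shifted or lifted by more than 15 mm (distance of any of scale, cup, teaspoon, pod_jar, coffee_pod from where it was at the start of the episode above 0.015 m).
It also fails if it takes over 38 s, if anything falls off the work surface, if the arm or the gripper's body presses on something with over 40 N, if the wrist force passes 120 N, or if a joint passes its speed limit or range.

## Working session

There is one attempt and no reset: what is moved stays moved. The work goes in short steps, Python scripts to look and compute and a shell command to move; the robot and the scene stay as the last step left them, time stands still between calls to the robot, and variables do not carry over. Pictures are saved under pics/ and viewed, at most 10 in all, crops included, and the job is handed in when it is done.

```bash
mkdir -p pics
python3 - <<'E'
from bench import r
import cv2
o=r.get_obs();print({k:o[k] for k in("clock","tcp_pos","orientation","grip_width","contact_force")},r.grip_point_offset)
for n in("top","scene"):
    f=r.grab_frame(n);cv2.imwrite(f"pics/{n}0.png",f)
    m=r.camera_model(n);print(n,m)
E
```

```text
{'clock': 0.0, 'tcp_pos': array([0.24689117, 0.62757252, 0.23031183]), 'orientation': array([-5.85263416e-01, -3.08636163e+00,  2.85901613e-03]), 'grip_width': 0.08576175935560554, 'contact_force': array([-0.4897803 ,  0.38734114, -0.14258418])} 0.0187
top {'fx': 419.26313826957823, 'fy': 419.26313826957823, 'cx': 254.8721541044233, 'cy': 193.8041981143412, 'R': array([[-0.01930988, -0.99976674, -0.0096742 ],
       [-0.99609481,  0.02007092, -0.08597837],
       [ 0.08615249,  0.00797618, -0.99625003]]), 't': array([0.01579328, 0.56450196, 0.87416268])}
scene {'fx': 399.480031558996, 'fy': 399.480031558996, 'cx': 260.4031307399693, 'cy': 187.15240701378758, 'R': array([[-0.75198442, -0.65883713, -0.02128514],
       [-0.40529842,  0.48758323, -0.77330187],
       [ 0.51985827, -0.57288413, -0.63368064]]), 't': array([0.43718522, 0.26318579, 0.62318198])}
```

View pics/top0.png

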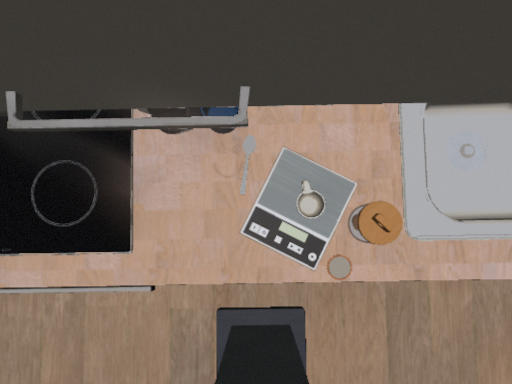

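View pics/scene0.png

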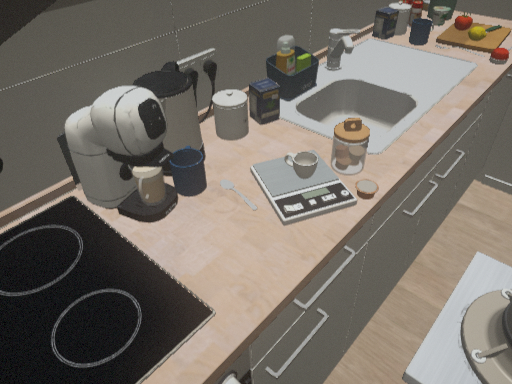

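The top view shows the scale with corners near (284,149), (356,184), (316,269) and (242,233), and the control strip toward the robot. I'll enlarge the strip in both views.

Run:
```python
import cv2
a=cv2.imread("pics/top0.png")[195:280,235:355];b=cv2.imread("pics/scene0.png")[145:225,245:365]
cv2.imwrite("pics/c1.png",cv2.resize(a,None,fx=6.5,fy=6.5,interpolation=cv2.INTER_CUBIC))
cv2.imwrite("pics/c2.png",cv2.resize(b,None,fx=6.5,fy=6.5,interpolation=cv2.INTER_CUBIC))
```

```text
(no output)
```

View pics/c1.png

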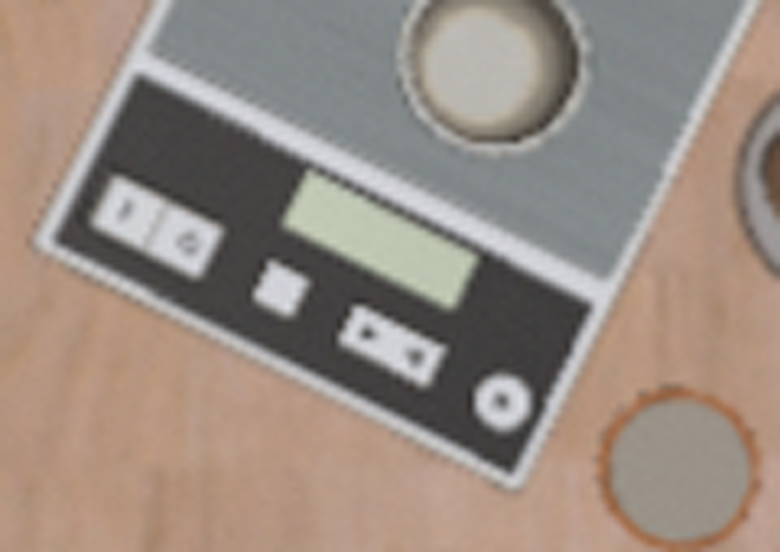

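View pics/c2.png

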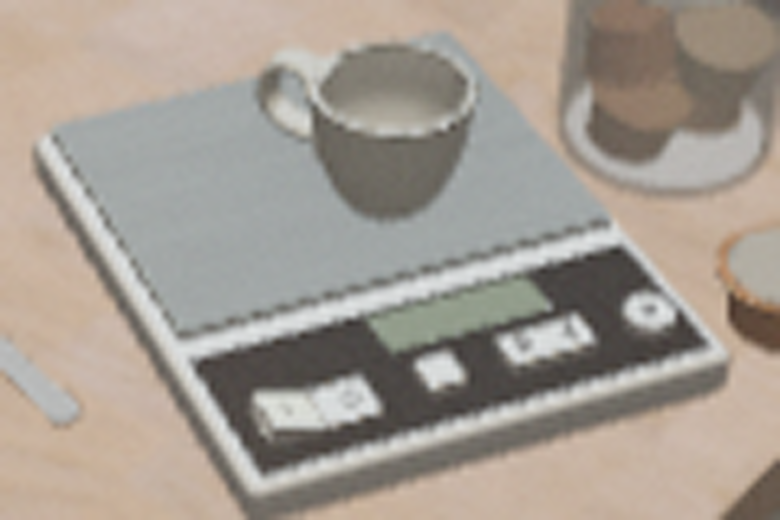

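The top crop shows the timer key at (502,402), zero (391,346), units (280,288) and the rocker's left half at about (126,213). In the scene crop they are at (651,311), (545,338), (440,370) and (288,408). I'll fit the scale's pose to both views.

```bash
cat > h.py <<'E'
import numpy as np
from bench import r
def proj(n,P):
    m=r.camera_model(n);c=P@m["R"].T+m["t"]
    return c[:,:2]/c[:,2:]*[m["fx"],m["fy"]]+[m["cx"],m["cy"]]
def ray(n,uv,z):
    m=r.camera_model(n);d=m["R"].T@[(uv[0]-m["cx"])/m["fx"],(uv[1]-m["cy"])/m["fy"],1];c=-m["R"].T@m["t"]
    return c+d*(z-c[2])/d[2]
E
python3 - <<'E'
from h import *
from scipy.optimize import least_squares
L=np.array([[-80,-70,30],[-80,-30,30],[-80,10,30],[-80,68,32],[-105,90,24],[-105,-90,24]])/1e3
f=lambda a,o:(np.array(a)+.5)/6.5-.5+o
U={"top":f([(502,402),(391,346),(280,288),(126,213),(40,243),(517,489)],[235,195]),
"scene":f([(651,311),(545,338),(440,370),(288,408),(253,492),(727,357)],[245,145])}
def W(p,L):
    c,s=np.cos(p[2]),np.sin(p[2]);return L@np.array([[c,-s,0],[s,c,0],[0,0,1]]).T+[p[0],p[1],0]
for ns in(["top"],["scene"],["top","scene"]):
    R=least_squares(lambda p:np.concatenate([(proj(n,W(p,L))-U[n]).ravel() for n in ns]),[.6,-.1,-.5])
    print(ns,R.x.round(4),np.abs(R.fun).max().round(2))
    print(W(R.x,L[:4]).round(4).tolist())
print([ray("top",u,l[2]).round(4).tolist() for u,l in zip(U["top"],L)])
for n,uv,z in(("cup",(310,205),.08),("pod",(339.5,267),.025),("jar",(381,223),.138),("spoonend",(243,192),0.003),("spoonhead",(249,145),.003)):print(n,ray("top",uv,z).round(3))
E
```

```text
['top'] [ 0.5338 -0.089  -0.4902] 1.65
[[0.4302, -0.1131, 0.03], [0.4491, -0.0778, 0.03], [0.4679, -0.0425, 0.03], [0.4952, 0.0087, 0.032]]
['scene'] [ 0.5326 -0.0869 -0.4803] 1.45
[[0.4293, -0.112, 0.03], [0.4478, -0.0766, 0.03], [0.4663, -0.0411, 0.03], [0.4931, 0.0103, 0.032]]
['top', 'scene'] [ 0.5334 -0.0884 -0.4865] 1.85
[[0.4299, -0.1129, 0.03], [0.4486, -0.0775, 0.03], [0.4673, -0.0421, 0.03], [0.4944, 0.0091, 0.032]]
[[0.4299, -0.1124, 0.03], [0.4485, -0.0771, 0.03], [0.4678, -0.0416, 0.03], [0.493, 0.0079, 0.032], [0.4839, 0.0363, 0.024], [0.4014, -0.1171, 0.024]]
cup [ 0.535 -0.106  0.08 ]
pod [ 0.406 -0.171  0.025]
jar [ 0.496 -0.229  0.138]
spoonend [0.571 0.031 0.003]
spoonhead [0.675 0.016 0.003]
```

```bash
R='[[0.052,-0.128,0,-0.089,-1],[0.052,-0.128,0,-0.089,-1],[0.052,-0.128,0,-0.089,-1],[0.052,-0.128,0,-0.089,-1],[0.052,-0.128,0,-0.089,-1],[0.052,-0.128,0,-0.089,-1],[0.052,-0.128,0,-0.089,-1],[0.052,-0.128,0,-0.089,-1]]'; python3 -m crank '[[0.052,-0.128,0,-0.089,-1],[0.052,-0.128,0,-0.089,-1],[0.052,-0.128,0,-0.089,-1],[0.052,-0.128,0,-0.089,-1],[0.052,-0.128,0,-0.089,-1],[0.052,-0.128,0,-0.089,-1],[0.052,-0.128,0,-0.089,-1],[0.052,-0.128,0,-0.089,-1]]' 20
```

```text
clock: 0.77
tcp_pos: [0.3305, 0.4218, 0.231]
orientation: [-1.419, -2.803, 0.001]
contact_force: [0.2, 0.3, 0.6]
grip_width: -0.0002
gripper_force: 0.0
```

```bash
python3 -m crank '[[0.052,-0.128,0,-0.089,-1],[0.052,-0.128,0,-0.089,-1],[0.052,-0.128,0,-0.089,-1],[0.052,-0.128,0,-0.089,-1],[0.052,-0.128,0,-0.089,-1],[0.052,-0.128,0,-0.089,-1],[0.052,-0.128,0,-0.089,-1],[0.052,-0.128,0,-0.089,-1]]' >/dev/null;  python3 -m crank '[[0.052,-0.128,0,-0.089,-1],[0.052,-0.128,0,-0.089,-1],[0.052,-0.128,0,-0.089,-1],[0.052,-0.128,0,-0.089,-1],[0.052,-0.128,0,-0.089,-1],[0.052,-0.128,0,-0.089,-1],[0.052,-0.128,0,-0.089,-1],[0,0,0,0,-1]]'
python3 - <<'E'
from h import *
import cv2
from scipy.spatial.transform import Rotation as Q
o=r.get_obs();M=Q.from_rotvec(o["orientation"]).as_matrix();print(o["tcp_pos"],M[:,1],np.degrees(np.arctan2(M[1,1],M[0,1])))
W=np.array([[.4944,.0091,.032],[.4299,-.1129,.03],[.4486,-.0775,.03],[.4673,-.0421,.03]])
print(proj("wrist",W).round(1).tolist())
f=r.grab_frame("wrist");cv2.imwrite("pics/w0.png",f)
E
```

```text
clock: 2.1
tcp_pos: [0.4875, 0.0334, 0.2316]
orientation: [2.637, 1.704, 0.0]
contact_force: [1.1, -0.3, 0.8]
grip_width: -0.0001
gripper_force: 0.0
[0.48752447 0.03336656 0.23160888] [ 0.91167107 -0.41091509  0.00215639] -24.262392363745153
[[272.9, 179.9], [264.3, 285.0], [266.6, 256.7], [269.0, 226.6]]
```

View pics/w0.png

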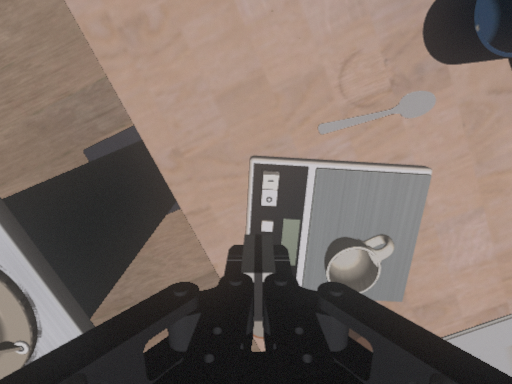

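The wrist view shows the rocker's left half at about (271,179) and the units key at (267,227). Both are within 2 px of the fit's prediction. Next I move over the rocker and go down.

```bash
python3 -m crank '[[0.04,-0.104,0,-0.08,-1],[0,0,-0.15,0,-1],[0,0,-0.2,0,-1],[0,0,-0.2,0,-1],[0,0,-0.15,0,-1],[0,0,-0.1,0,-1],[0,0,-0.05,0,-1],[0,0,0,0,-1]]'; python3 -m crank '[[0,0,0,0,-1],[0,0,0,0,-1],[0,0,0,0,-1]]'
```

```text
clock: 2.82
tcp_pos: [0.4926, 0.019, 0.0595]
orientation: [-2.679, -1.638, 0.006]
contact_force: [0.1, -0.2, -0.2]
grip_width: -0.0004
gripper_force: 0.0
clock: 3.07
tcp_pos: [0.4955, 0.0189, 0.0628]
orientation: [2.681, 1.637, 0.004]
contact_force: [-0.6, 0.6, -0.5]
grip_width: 0.0
gripper_force: 0.0
```

```bash
python3 -m crank '[[0.003,-0.03,0,-0.01,-1],[0,0,-0.05,0,-1],[0,0,-0.05,0,-1],[0,0,0,0,-1],[0,0,0,0,-1]]'
python3 - <<'E'
from h import *
import cv2
o=r.get_obs();print(o["tcp_pos"],o["contact_force"])
f=r.grab_frame("wrist")[130:330,170:370];cv2.imwrite("pics/w1.png",cv2.resize(f,None,fx=3,fy=3,interpolation=cv2.INTER_CUBIC))
o=r.get_obs();print(o["tcp_pos"],o["contact_force"])
P=np.array([[.4963,.0126,.0334],[.4299,-.1129,.03]]);print((proj("wrist",P)-[170,130])*3)
E
```

```text
clock: 3.48
tcp_pos: [0.4941, 0.0124, 0.0404]
orientation: [-2.687, -1.626, 0.003]
contact_force: [-0.2, 0.8, 0.3]
grip_width: -0.0001
gripper_force: 0.0
[0.49409921 0.01244044 0.04039273] [-0.19577157  0.83212381  0.28573046]
[0.49446084 0.01242521 0.04078637] [ 0.01279279 -1.3011092  -0.33770694]
[[279.26252692 335.11109612]
 [273.07854346 905.08743256]]
```

View pics/w1.png

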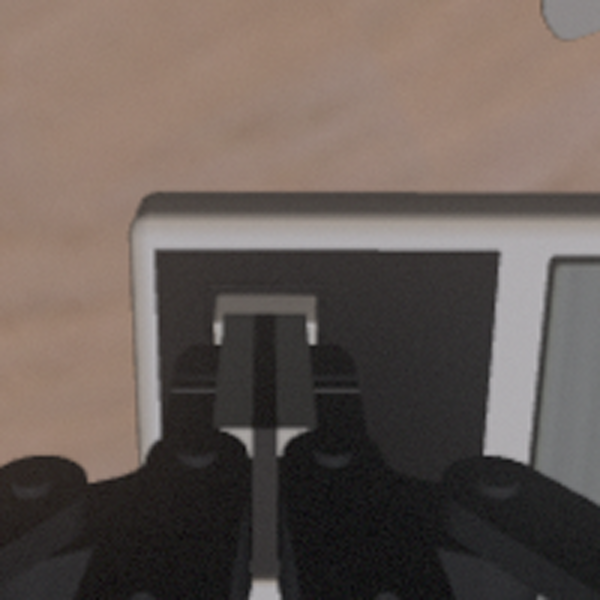

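Run:
```python
from h import *
p=np.array([.5334,-.0884]);t=-.4865;c,s=np.cos(t),np.sin(t)
def loc(uv,z):
    w=ray("wrist",np.array(uv)/3+[170,130],z)[:2]-p;return (np.array([c*w[0]+s*w[1],-s*w[0]+c*w[1]])*1e3).round(1)
print("tip edge",loc((265,315),.0405),loc((222,315),.0405),loc((308,315),.0405))
print("rocker end",loc((215,296),.0347),loc((317,296),.0347),"corner",loc((132,215),.024))
w=np.array([.4943,.0124])-p;print("tcp",c*w[0]+s*w[1],-s*w[0]+c*w[1])
```

```text
tip edge [-82.5  79.2] [-89.6  79.1] [-75.5  79.2]
rocker end [-91.1  79.9] [-73.7  80. ] corner [-106.2   90.7]
tcp -0.08169092105203571 0.07082403135708999
```

```bash
python3 -m crank '[[0.005,0,-0.02,0,-1],[0,0,-0.01,0,-1],[0,0,-0.01,0,-1],[0,0,0,0,-1],[0,0,0,0,-1]]'; python3 -m crank '[[0,0,-0.01,0,-1],[0,0,-0.01,0,-1],[0,0,0,0,-1],[0,0,0,0,-1]]'
```

```text
clock: 3.95
tcp_pos: [0.4959, 0.0126, 0.0333]
orientation: [-2.688, -1.627, 0.0]
contact_force: [0.3, 0.1, -0.4]
grip_width: -0.0002
gripper_force: 0.0
clock: 4.28
tcp_pos: [0.4958, 0.0125, 0.0292]
orientation: [2.688, 1.627, -0.0]
contact_force: [-0.4, 0.1, 0.4]
grip_width: 0.0002
gripper_force: 0.3
```

```bash
python3 -m crank '[[0,0,-0.005,0,-1],[0,0,0,0,-1],[0,0,0,0,-1]]'; python3 -m crank '[[0,0,-0.005,0,-1],[0,0,0,0,-1],[0,0,0,0,-1],[0,0,0,0,-1]]'
```

```text
clock: 4.53
tcp_pos: [0.4958, 0.0125, 0.0282]
orientation: [2.688, 1.626, -0.0]
contact_force: [1.0, -0.1, 0.3]
grip_width: 0.0001
gripper_force: 0.4
clock: 4.87
tcp_pos: [0.4959, 0.0126, 0.0273]
orientation: [2.688, 1.627, 0.0]
contact_force: [0.3, 0.8, 1.8]
grip_width: -0.0006
gripper_force: 0.8
```

```bash
python3 -m crank '[[0,0,-0.003,0,-1],[0,0,0,0,-1],[0,0,0,0,-1]]'; python3 -m crank '[[0,0,0.1,0,-1],[0,0,0.15,0,-1],[0,0,0.05,0,-1],[0.025,0.05,0,0,-1],[0.025,0.1,0,0,-1],[0,0,0,0,-1],[0,0,0,0,-1]]'
python3 - <<'E'
from h import *
import cv2
print(r.get_obs()["tcp_pos"])
f=r.grab_frame("wrist")[150:350,150:390];a=r.grab_frame("scene")[145:225,245:365]
f=cv2.resize(f,(480,400),interpolation=cv2.INTER_CUBIC);a=cv2.resize(a,(480,320),interpolation=cv2.INTER_CUBIC)
cv2.imwrite("pics/w2.png",f);cv2.imwrite("pics/s2.png",a)
E
```

```text
clock: 5.12
tcp_pos: [0.4961, 0.0128, 0.0268]
orientation: [-2.688, -1.627, -0.001]
contact_force: [0.8, 2.1, 4.7]
grip_width: 0.0002
gripper_force: 1.9
clock: 5.7
tcp_pos: [0.5055, 0.044, 0.0857]
orientation: [-2.685, -1.63, 0.002]
contact_force: [0.5, -0.8, -0.5]
grip_width: 0.0002
gripper_force: 0.0
[0.50553135 0.04400146 0.0856854 ]
```

View pics/w2.png

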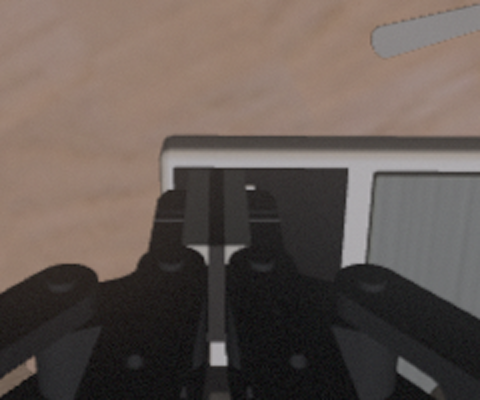

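The fingers hide the rocker in the wrist view, so I'll check the scene crop.

View pics/s2.png

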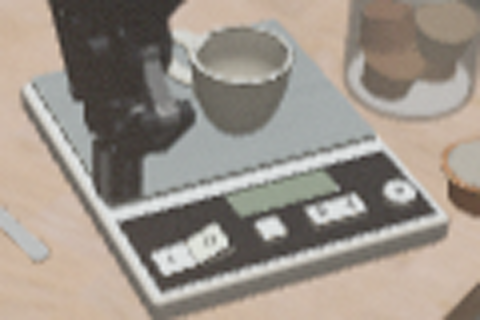

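The left half of the rocker now lies level and the right half is raised, so the switch is on and the scale hasn't moved. Next is the zero key.

```bash
python3 -m crank '[[-0.057,-0.1215,0,0,-1],[-0.057,-0.1215,0,0,-1],[-0.057,-0.1215,0,0,-1],[-0.057,-0.1215,0,0,-1],[-0.057,-0.1215,0,0,-1],[0,0,0,0,-1],[0,0,0,0,-1],[0,0,0,0,-1]]'; python3 -m crank '[[0,0,-0.1,0,-1],[0,0,-0.1,0,-1],[0,0,-0.03,0,-1],[0,0,0,0,-1],[0,0,0,0,-1],[0,0,0,0,-1]]'
```

```text
clock: 6.47
tcp_pos: [0.4488, -0.079, 0.0865]
orientation: [-2.688, -1.625, 0.0]
contact_force: [0.1, -0.0, 0.1]
grip_width: -0.0002
gripper_force: 0.0
clock: 6.97
tcp_pos: [0.4495, -0.0788, 0.0413]
orientation: [2.687, 1.627, 0.001]
contact_force: [-0.5, -0.2, -0.3]
grip_width: -0.0002
gripper_force: 0.0
```

```bash
python3 -m crank '[[-0.003,0.006,-0.03,0,-1],[0,0,-0.02,0,-1],[0,0,-0.012,0,-1],[0,0,0,0,-1],[0,0,0,0,-1]]'; python3 -m crank '[[0,0,-0.006,0,-1],[0,0,0,0,-1],[0,0,0,0,-1],[0,0,0,0,-1]]'
```

```text
clock: 7.38
tcp_pos: [0.4486, -0.0774, 0.0284]
orientation: [-2.687, -1.627, -0.001]
contact_force: [0.4, 2.3, 3.2]
grip_width: -0.0
gripper_force: 1.5
clock: 7.72
tcp_pos: [0.4486, -0.0774, 0.0273]
orientation: [-2.687, -1.627, -0.001]
contact_force: [0.7, 2.9, 5.1]
grip_width: -0.0002
gripper_force: 2.2
```

```bash
python3 -m crank '[[0,0,-0.004,0,-1],[0,0,0,0,-1],[0,0,0,0,-1],[0,0,0,0,-1]]'; python3 -m crank '[[0,0,0.1,0,-1],[0,0,0.15,0,-1],[0,0,0,0,-1],[-0.046,-0.0885,0,0,-1],[-0.046,-0.0885,0,0,-1],[0,0,0,0,-1],[0,0,0,0,-1],[0,0,0,0,-1]]'
```

```text
clock: 8.05
tcp_pos: [0.4486, -0.0774, 0.0264]
orientation: [-2.688, -1.627, -0.001]
contact_force: [2.3, 3.6, 5.3]
grip_width: 0.0002
gripper_force: 2.6
clock: 8.72
tcp_pos: [0.4296, -0.1132, 0.0759]
orientation: [-2.688, -1.626, 0.001]
contact_force: [0.3, 1.1, -0.3]
grip_width: 0.0
gripper_force: 0.0
```

```bash
python3 -m crank '[[0,0,-0.1,0,-1],[0,0,-0.08,0,-1],[0,0,-0.03,0,-1],[0,0,-0.015,0,-1],[0,0,-0.012,0,-1],[0,0,0,0,-1],[0,0,0,0,-1],[0,0,0,0,-1]]'; python3 -m crank '[[0,0,-0.006,0,-1],[0,0,0,0,-1],[0,0,0,0,-1],[0,0,0,0,-1]]'
```

```text
clock: 9.38
tcp_pos: [0.4301, -0.1131, 0.0294]
orientation: [2.687, 1.627, 0.001]
contact_force: [-1.2, 0.6, 2.3]
grip_width: 0.0001
gripper_force: 1.0
clock: 9.72
tcp_pos: [0.4302, -0.1131, 0.0279]
orientation: [2.687, 1.626, 0.001]
contact_force: [-1.6, 1.4, 3.5]
grip_width: -0.0001
gripper_force: 1.8
```

```bash
python3 -m crank '[[0,0,-0.005,0,-1],[0,0,-0.003,0,-1],[0,0,0,0,-1],[0,0,0,0,-1],[0,0,0,0,-1]]'; python3 -m crank '[[0,0,0.1,0,-1],[0,0,0.2,0,-1],[0,0,0.2,0,-1],[0,0,0.2,0,-1],[0,0,0.1,0,-1],[0,0.1,0,0,-1],[0,0,0,0,-1],[0,0,0,0,-1]]'
python3 - <<'E'
from h import *
import cv2
f=r.grab_frame("wrist");a=r.grab_frame("scene")[130:230,235:375]
cv2.imwrite("pics/s3.png",np.hstack([cv2.resize(a,(420,300),interpolation=cv2.INTER_CUBIC),cv2.resize(f,(380,300))]))
E
```

```text
clock: 10.13
tcp_pos: [0.4302, -0.1131, 0.0262]
orientation: [2.688, 1.626, 0.001]
contact_force: [-0.8, 1.9, 5.4]
grip_width: 0.0002
gripper_force: 2.7
clock: 10.8
tcp_pos: [0.43, -0.0924, 0.1861]
orientation: [2.686, 1.629, 0.001]
contact_force: [0.8, -0.4, -0.4]
grip_width: -0.0002
gripper_force: 0.0
```

View pics/s3.png

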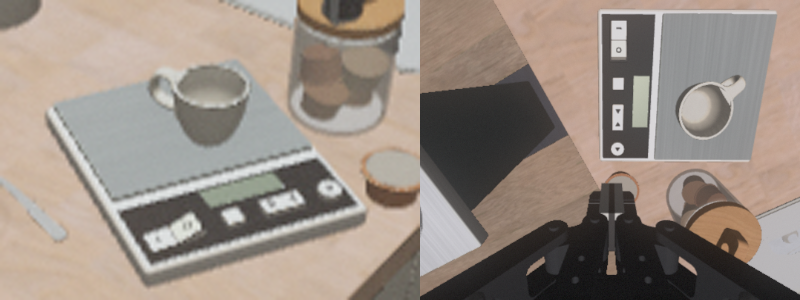

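The left half of the rocker is still down, the keys are up, the cup is on its plate, and the hand is clear. Both keys took over 5 N, at about 3.7 mm of travel.

```bash
python3 -c "
from bench import r
print(r.hand_in())"
```

```text
the job is handed in; nothing more can be done
None
```

I switched the scale on, then pressed the zero key and the timer key in that order, and handed the job in at about 11 s. The last picture shows the switch on, the cup on its plate and the hand clear; the hand-in returned no verdict.

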